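# Change the feed gearbox to the near right slot

### The arm

A 6-joint arm with a two-finger parallel gripper is mounted at the origin on a cart in front of the work surface, level with it; the furniture and walls round the work are solid. World frame = base frame: x ahead of the robot, y to its left, z up, the work surface at z = 0. Lengths are in m, angles in rad, forces in N, time in s.
With the tool pointing down it reaches from about 0.35 to 1 m from the base axis. Payload 7.1 kg.
Tool frame: the origin (TCP) lies between the finger pads; the fingertips stand ahead of it and the grasp point (between the pads) lies 11 mm behind it (nose_length is the z of the fingertips in the tool frame, in m); z points along the fingers, y is the line along which they close (so a half turn about z gives the same grasp; the last joint's range is limited). The gripper opens to 85 mm and grips with 20 to 120 N. Pads are 22 mm wide; open, the fingers measure 114 mm over their backs; the gripper's body (76 mm by 85 mm) begins 54 mm behind the grasp point. The pads swing forward as they close: fully open they stand 13 mm farther back than shut.
Start: joints at [1.128, 0.423, 1.63, -0, 1.089, -0.019], TCP at [0.257, 0.57, 0.239] pointing down, gripper open.
Joint ranges: [-3, 3], [-0.9, 2.11], [0.09, 2.58], [-1.31, 4.45], [0.11, 2.69], [-2.54, 2.54]. Speed limits (rad/s): [2.39, 2.39, 3.01, 3.14, 3.14, 3.14].

### API

Orientations are given as [roll, pitch, yaw] about the fixed x, y, z axes, in that order (R = Rz(yaw) Ry(pitch) Rx(roll)).
In Python, from station import sense, get_image, get_calibration, finish_job, nose_length gives the robot as it stands.
- The arm moves only by the tool move_arm, never from a script. Its argument "motion" is a list of rows, each an object with "delta_rot": the turn, a rotation vector about the world's x, y, z scaled (see below), a list of three; "slide": the shift along the world's x, y, z scaled (see below), a list of three; "grip": the gripper's target within -1 to 1 (shut at 1, half-way at 0, fully open at -1). A call has 1 to 12 rows; each row is the pose to reach, as a shift and turn from the pose commanded when the call began; what a row does not reach only later rows make up. The controller multiplies each number of a shift by 500 mm and each number of a turn by 1.5 rad. A row lasts 1/10 s, in which the tool goes at most 50 mm and 8.59 degrees, less where a joint would pass 70% of its speed; a pose out of reach is approached as far as the arm can. A call with a number of a shift or a turn outside -1 to 1 is refused whole. A call with a gripper value outside its range is refused whole. The fingers move at their own pace and stop on an object; the grip force is fixed at half the most. Time passes only in rows, so rows that repeat a pose let the fingers close. It gives the time, the measured TCP pose, the force, the opening and the grip force at its end, in the units of the state.
- sense(): the state, without advancing time (a new reading comes with each control period).
- get_image(name): name is "scene" or "top" or "wrist"; returns the picture (384x512x3 uint8, red, green, blue); there is no depth.
- get_calibration(name): a dict with "fx", "fy", "cx", "cy" (pixels), "k1" (the pictures are not rectified: a ray, as slopes to the right and down, at radius r is drawn at 1 + k1 r^2 times it, then the intrinsics apply), "pose" (4x4, takes a point from camera to world coordinates). Camera axes: x right, y down, z forward; pixel columns grow to the right and rows downward; lengths in m; the calibration is good to about 2 mm. A picture is of the moment at which its call begins: read the wrist's pose just before it. get_calibration takes no time and is no camera call; for the wrist camera it gives the pose at the moment of the call.
- finish_job(): hands the job in; it is judged then, once.
The state is a dict: "time": time; "joints": joint angles; "qvel": joint speeds; "effort": joint torques, N m; "tcp_pos": TCP position; "tool_rot": TCP orientation; "contact_force": force on the tool from outside, world axes, zero at the start; "ft_torque": the same for the moment, N m; "gripper_width": finger opening in m; "grasp_force": force on a finger pad.
Only numpy, scipy, OpenCV 4.12 (cv2) and the standard library are available. Lean on these libraries where they do the work, as an engineer would, in place of code of your own. Each camera call takes 0.05 s, during which the arm holds its last target. There are 200 camera calls.

### The job

The feed gearbox on the bench has a ball-topped lever standing in the far left slot of its H-shaped gate. With the fingertips push the lever, gently and without gripping it, back to the neutral crossing, across to the right, and fully home into the near right slot (near and right as seen from the robot). Leave the things lying around it where they are, and take the hand clear of everything.

Things in the scene. Friction and masses are not known exactly. Their poses are not given: they have to be found in the camera images.
- feed_gearbox: The grey cast gearbox, fixed to the bench: foot 172x172 mm, 75 mm high, shaft ends left and right to 108 mm from the middle. Origin: centre of its underside, on the bench. Its x axis points away from the robot (within about 20 degrees), y to the left, z up.
- knob (a point): Centre of the black ball, 32 mm in diameter, on the steel lever (stem 12 mm). The lever tilts any way about a pivot 13 mm above the gearbox's origin; the ball runs on a sphere of 124 mm radius about it, 124 to 137 mm above the bench. Friction only, no spring: 2 to 3 N at the ball moves it, and it stays where left. It starts half to fully home in the far left slot.
- far_left (a point): Where the ball's centre is when the lever is fully home in the far left slot: at (41, 37, 124) mm in the gearbox's frame.
- neutral_left (a point): Where the ball's centre is with the lever in the crossing, in line with the left lane: at (0, 39, 131) mm in the gearbox's frame.
- neutral_right (a point): Where the ball's centre is with the lever in the crossing, in line with the right lane: at (0, -39, 131) mm in the gearbox's frame.
- near_right (a point): Where the ball's centre is when the lever is fully home in the near right slot, the goal: at (-41, -37, 124) mm in the gearbox's frame.
- cross_pivot (a joint): Sideways tilt of the lever, rad: about -0.32 in the left lane, 0 upright, +0.32 in the right lane.
- selector (a joint): Tilt of the lever along its lane, rad: about +0.33 fully home in a far slot, 0 in the crossing, -0.33 fully home in a near slot.
- key: The steel T-shaped quoin key, about 88x129x17 mm, lying to the right of the gearbox. Loose, to be left alone. Origin: centre of its underside.
- quoin: A dark steel quoin (locking wedge), 22x55x18 mm, lying close to the left of the gearbox. Loose, to be left alone. Origin: centre of its underside.
- bar: A short bar of cast metal furniture, 21x71x22 mm, lying close to the left of the gearbox, nearer the robot than the quoin. Loose, to be left alone. Origin: centre of its underside.
- tin: A flat printing-ink tin with lid, 107 mm across, 55 mm high, behind and to the right of the gearbox. Loose, to be left alone. Origin: centre of its underside.
- tape: A round black tape measure, 66x64x31 mm, behind the gearbox. Loose, to be left alone. Origin: centre of its underside.
- long_bar: A long bar of cast metal furniture, 21x132x22 mm, lying in front of the gearbox (robot side). Loose, to be left alone. Origin: centre of its underside.
- pad: A stamp pad, 30x75x18 mm, in front and to the right of the gearbox. Loose, to be left alone. Origin: centre of its underside.
- gate_centre (a point): Middle of the upper face of the steel gate plate (110 mm square, 75 mm above the bench). Its H-shaped opening has slots 19 mm wide: left and right lanes along the gearbox's x (middle lines at y = +20 and -20 mm), joined only by one crossing along y at x = 0. The stem has about 2 mm play to each side, 4 mm at the ball, and hard stops at the slot ends.
Mind the look-alikes: they are no part of the job. There is more than one size of the feed_gearbox; the job needs the larger.

How it is judged:
By the outcome, as a careful person would: the job done as asked, in the order asked, and still so for the second after the job is handed in, with the robot touching nothing.
It also fails if it takes over 54 s, if anything falls off the work surface, if the arm or the gripper's body presses on something with over 40 N, if the wrist force passes 120 N, or if a joint passes its speed limit or range.

## Working session

There is one attempt and no reset: what is moved stays moved. The work goes in short steps, Python scripts to look and compute and a tool call to move; the robot and the scene stay as the last step left them, time stands still between calls to the robot, and variables do not carry over. Pictures are saved under pics/ and viewed, at most 10 in all, crops included, and the job is handed in when it is done.

Besides the shell and the picture viewer there is one more tool, called as name(argument=value, ...), one argument or row to a line, values as JSON. move_arm: Moves the arm, as the interface text tells. Shifts and turns lie within -1 to 1; 1 stands for 500 mm of shift or 1.5 rad of turn. Its arguments: {"type":"object","properties":{"motion":{"type":"array"}},"required":["motion"]}

```bash
mkdir -p pics
python3 - <<'E'
from station import *
import cv2,numpy as np
for n in("scene","top"):
    im=get_image(n);cv2.imwrite(f"pics/{n}0.png",im[:,:,::-1])
    c=get_calibration(n);print(n,{k:(np.round(v,4).tolist()) for k,v in c.items()})
s=sense();print(s,nose_length)
E
```

```text
scene {'fx': 348.9223, 'fy': 348.9223, 'cx': 258.118, 'cy': 189.3527, 'k1': -0.077, 'pose': [[0.4331, -0.5525, 0.7121, -0.0463], [-0.9013, -0.2711, 0.3378, -0.4296], [0.0065, -0.7881, -0.6155, 0.7003], [0.0, 0.0, 0.0, 1.0]]}
top {'fx': 486.8823, 'fy': 486.8823, 'cx': 249.4527, 'cy': 189.8355, 'k1': 0.0281, 'pose': [[-0.0099, -0.9972, 0.0739, 0.535], [-0.9999, 0.0104, 0.0063, -0.1151], [-0.0071, -0.0738, -0.9972, 1.2687], [0.0, 0.0, 0.0, 1.0]]}
{'time': 0.1, 'joints': array([ 1.12798284e+00,  4.23798901e-01,  1.63061181e+00, -1.99777076e-05,
        1.08861884e+00, -1.90097196e-02]), 'qvel': array([-0.00060874, -0.00295108, -0.0030658 ,  0.00073616,  0.00126208,
        0.0001413 ]), 'effort': array([ 1.83089633e-04, -5.58425903e+01, -2.82445872e+01, -1.03149700e-04,
        2.91521654e-03, -1.66826902e-05]), 'tcp_pos': array([0.25679573, 0.56926962, 0.23860259]), 'tool_rot': array([-3.14015568e+00, -9.62985784e-06,  2.71779815e+00]), 'contact_force': array([ 0.53218088,  0.04840954, -0.26563866]), 'ft_torque': array([ 0.01327694, -0.00699544, -0.03342504]), 'grasp_force': 0.0, 'gripper_width': 0.08531012696101437} 0.008
```

View pics/top0.png

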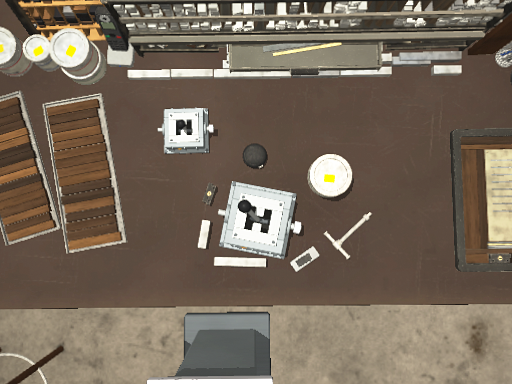

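View pics/scene0.png

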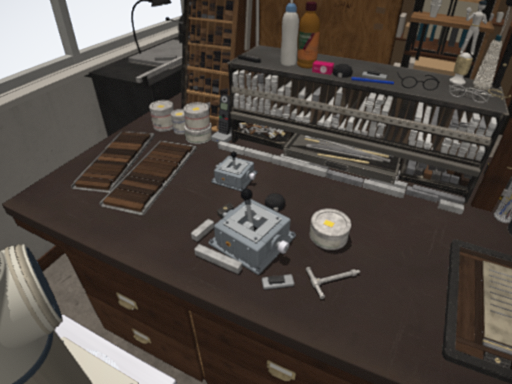

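The top view shows the larger gearbox at about (258,220), with its ball at (243,206). The small look-alike is at (186,130). Next I measure the plate and the ball.

```bash
cat > h.py <<'E'
from station import *
import cv2,numpy as np
def ray(c,uv):
    K=np.array([[c['fx'],0,c['cx']],[0,c['fy'],c['cy']],[0,0,1.]])
    p=cv2.undistortPoints(np.array([[uv]],float),K,np.array([c['k1'],0,0,0,0]))[0,0]
    P=np.array(c['pose']);return P[:3,3],P[:3,:3]@[p[0],p[1],1]
def onz(c,uv,z):
    o,d=ray(c,uv);return o+d*(z-o[2])/d[2]
def proj(c,X):
    P=np.array(c['pose']);q=P[:3,:3].T@(np.array(X)-P[:3,3]);x=q[:2]/q[2];x=x*(1+c['k1']*(x@x))
    return np.array([c['fx']*x[0]+c['cx'],c['fy']*x[1]+c['cy']])
def tri(c1,u1,c2,u2):
    o1,d1=ray(c1,u1);o2,d2=ray(c2,u2)
    t=np.linalg.lstsq(np.stack([d1,-d2],1),o2-o1,rcond=None)[0]
    a,b=o1+t[0]*d1,o2+t[1]*d2;return (a+b)/2,np.linalg.norm(a-b)
E
python3 - <<'E'
from h import *
im=cv2.imread("pics/top0.png");c=get_calibration("top")
x0,y0,x1,y1=205,165,315,275
cr=im[y0:y1,x0:x1]
cv2.imwrite("pics/topc.png",cv2.resize(cr,None,fx=5,fy=5,interpolation=cv2.INTER_CUBIC))
g=cr.min(2);m=((g>215)*255).astype(np.uint8)
for name,mm,z in(("plate",m,.075),("body",((g>95)*255).astype(np.uint8),.0)):
    cs,_=cv2.findContours(mm,cv2.RETR_EXTERNAL,cv2.CHAIN_APPROX_NONE)
    k=max(cs,key=cv2.contourArea);r=cv2.minAreaRect(k);b=cv2.boxPoints(r)+[x0,y0]
    W=np.array([onz(c,p,z) for p in b]);print(name,b.round(1).tolist(),W.round(4).tolist(),W.mean(0).round(4),[np.linalg.norm(W[i]-W[i-1]).round(4) for i in range(4)])
im2=cv2.imread("pics/scene0.png")
cv2.imwrite("pics/scenec.png",cv2.resize(im2[175:305,180:330],None,fx=4,fy=4,interpolation=cv2.INTER_CUBIC))
E
```

```text
plate [[224.0, 241.9], [234.9, 185.7], [291.2, 196.6], [280.3, 252.8]] [[0.4966, -0.0443, 0.075], [0.6339, -0.0718, 0.075], [0.6056, -0.2098, 0.075], [0.469, -0.1811, 0.075]] [ 0.5513 -0.1267  0.075 ] [np.float64(0.1396), np.float64(0.14), np.float64(0.1408), np.float64(0.1397)]
body [[211.0, 244.6], [223.9, 178.8], [307.1, 195.1], [294.1, 261.0]] [[0.4876, -0.006, 0.0], [0.6587, -0.0406, 0.0], [0.6136, -0.2572, 0.0], [0.4436, -0.2206, 0.0]] [ 0.5509 -0.1311  0.    ] [np.float64(0.219), np.float64(0.1746), np.float64(0.2213), np.float64(0.1739)]
```

View pics/topc.png

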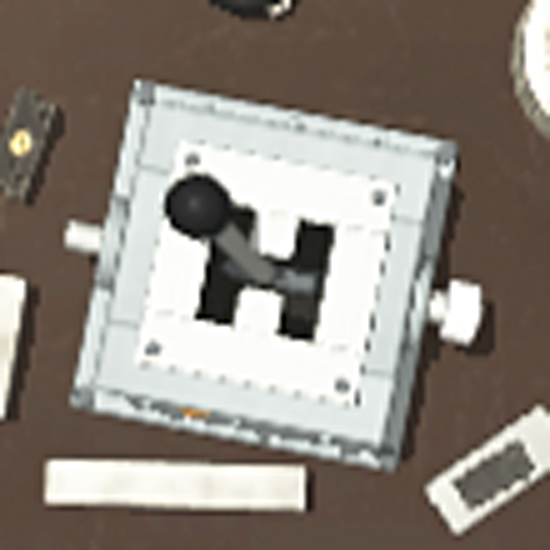

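View pics/scenec.png

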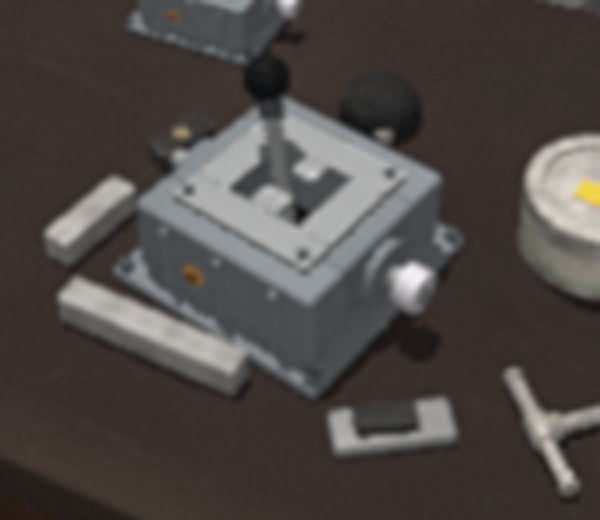

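The crops show the four gate screws, the ball (at top crop (197,206), scene crop (266,76)) and the lever leaning into the far left slot.

Run:
```python
from h import *
c=get_calibration("top");s=get_calibration("scene")
T=lambda p:((np.array(p)+.5)/5-.5)+[205,165]
S=lambda p:((np.array(p)+.5)/4-.5)+[180,175]
sc=np.array([onz(c,T(p),.077) for p in[(192,160),(378,197),(342,385),(152,348)]])
ss=np.array([onz(s,S(p),.077) for p in[(390,174),(303,254),(188,190)]])
print(sc.round(4),sc.mean(0),ss.round(4),((ss[0]+ss[2])/2).round(4))
f=sc[0]+sc[1]-sc[2]-sc[3];l=sc[0]+sc[3]-sc[1]-sc[2]
yaw=np.arctan2(f[1],f[0]);print(yaw,np.arctan2(-l[0],l[1]))
K,e=tri(c,T((197,206)),s,S((266,76)));print("ball",K,e)
a=-.2;R=np.array([[np.cos(a),-np.sin(a)],[np.sin(a),np.cos(a)]])
for o in(sc.mean(0)[:2],np.array([.5513,-.1267])):
    print("ball in gb",R.T@(K[:2]-o), R.T@(onz(c,T((197,206)),.127)[:2]-o))
```

```text
[[ 0.6068 -0.0916  0.077 ]
 [ 0.5877 -0.1825  0.077 ]
 [ 0.4963 -0.1636  0.077 ]
 [ 0.5152 -0.0713  0.077 ]] [ 0.55149484 -0.12724351  0.077     ] [[ 0.5862 -0.1856  0.077 ]
 [ 0.4959 -0.166   0.077 ]
 [ 0.5146 -0.074   0.077 ]] [ 0.5504 -0.1298  0.077 ]
-0.21099279077368635 -0.20400463153603665
ball [ 0.58245868 -0.09569114  0.13045186] 0.002034766100364578
ball in gb [0.02407813 0.03707499] [0.0235581  0.03794849]
ball in gb [0.02437707 0.03658102] [0.02385704 0.03745452]
```

move_arm(
  motion=[
    {"slide":[0.6,-1,0.06],"delta_rot":[0,0,-0.9],"grip":1},
    {"slide":[0.6,-1,0.06],"delta_rot":[0,0,-0.9],"grip":1},
    {"slide":[0.6,-1,0.06],"delta_rot":[0,0,-0.9],"grip":1},
    {"slide":[0.6,-1,0.06],"delta_rot":[0,0,-0.9],"grip":1},
    {"slide":[0.6,-1,0.06],"delta_rot":[0,0,-0.9],"grip":1},
    {"slide":[0.6,-1,0.06],"delta_rot":[0,0,-0.9],"grip":1},
    {"slide":[0.6,-1,0.06],"delta_rot":[0,0,-0.9],"grip":1},
    {"slide":[0.6,-1,0.06],"delta_rot":[0,0,-0.9],"grip":1},
    {"slide":[0.6,-1,0.06],"delta_rot":[0,0,-0.9],"grip":1},
    {"slide":[0.6,-1,0.06],"delta_rot":[0,0,-0.9],"grip":1},
    {"slide":[0.6,-1,0.06],"delta_rot":[0,0,-0.9],"grip":1},
    {"slide":[0.6,-1,0.06],"delta_rot":[0,0,-0.9],"grip":1},
  ],
)

```text
time: 1.3
tcp_pos: [0.5581, 0.0668, 0.2693]
tool_rot: [3.141, 0.0, 1.366]
contact_force: [0.4, 1.3, -0.2]
gripper_width: -0.0
grasp_force: 0.0
```

move_arm(
  motion=[
    {"slide":[0.16,-0.353,0],"delta_rot":[0,0,0],"grip":1},
    {"slide":[0.16,-0.353,0],"delta_rot":[0,0,0],"grip":1},
    {"slide":[0.16,-0.353,0],"delta_rot":[0,0,0],"grip":1},
    {"slide":[0.16,-0.353,0],"delta_rot":[0,0,0],"grip":1},
    {"slide":[0.16,-0.353,0],"delta_rot":[0,0,0],"grip":1},
    {"slide":[0.16,-0.353,0],"delta_rot":[0,0,0],"grip":1},
  ],
)

```text
time: 1.9
tcp_pos: [0.6366, -0.1077, 0.2684]
tool_rot: [-3.14, -0.0, 1.366]
contact_force: [0.3, 0.1, -0.2]
gripper_width: -0.0001
grasp_force: 0.0
```

```bash
cat > look.py <<'E'
from h import *
import sys
n=sys.argv[1]
s=sense();print(s['tcp_pos'].round(4),s['tool_rot'].round(3))
c=get_calibration("wrist");w=get_image("wrist")[:,:,::-1];sc=get_image("scene")[175:305,180:330,::-1]
print(np.array(c['pose']).round(3).tolist(),c['fx'])
cv2.imwrite(f"pics/w{n}.png",w);cv2.imwrite(f"pics/s{n}.png",sc)
cv2.imwrite(f"pics/both{n}.png",np.hstack([cv2.resize(w,(400,300)),cv2.resize(sc,(346,300),interpolation=cv2.INTER_CUBIC)]))
E
python3 look.py 1
```

```text
[ 0.6366 -0.1077  0.2684] [-3.14  -0.     1.366]
[[0.979, -0.192, -0.067, 0.652], [-0.204, -0.927, -0.316, -0.028], [-0.001, 0.323, -0.947, 0.403], [0.0, 0.0, 0.0, 1.0]] 322.91095425930706
```

View pics/both1.png

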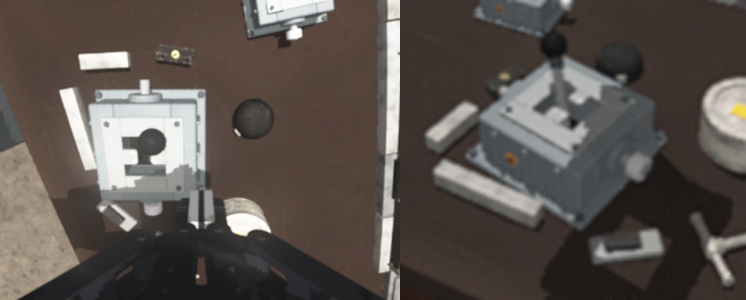

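The wrist view shows the ball at about (195,181) in full pixels, with the shut fingertips at (257,270). The descent path is clear.

move_arm(
  motion=[
    {"slide":[0,0,-0.295],"delta_rot":[0,0,0],"grip":1},
    {"slide":[0,0,-0.295],"delta_rot":[0,0,0],"grip":1},
    {"slide":[0,0,-0.295],"delta_rot":[0,0,0],"grip":1},
    {"slide":[0,0,-0.295],"delta_rot":[0,0,0],"grip":1},
    {"slide":[0,0,-0.295],"delta_rot":[0,0,0],"grip":1},
  ],
)

```text
time: 2.5
tcp_pos: [0.6368, -0.1056, 0.1222]
tool_rot: [-3.14, -0.0, 1.369]
contact_force: [0.0, 0.1, 1.8]
gripper_width: -0.0001
grasp_force: 0.0
```

```bash
python3 look.py 2
cat > ball.py <<'E'
from h import *
import sys
G=np.array([.551,-.128]);a=-.206;R=np.array([[np.cos(a),-np.sin(a)],[np.sin(a),np.cos(a)]])
def ball(gx,gy):
    "ball in the gearbox frame from wrist and scene views, near the guess (gx,gy)"
    z=.013+np.sqrt(.124**2-gx**2-gy**2);X=np.r_[G+R@[gx,gy],z];o={}
    s=sense();print("tcp",s['tcp_pos'].round(4),"gb",(R.T@(s['tcp_pos'][:2]-G)).round(4),"F",s['contact_force'].round(1))
    for n in("wrist","scene"):
        c=get_calibration(n);im=get_image(n);u=proj(c,X);d=np.linalg.norm(np.array(c['pose'])[:3,3]-X);r=c['fx']*.016/d
        q=int(3*r);x0,y0=(u-q).astype(int);cr=im[max(y0,0):y0+2*q,max(x0,0):x0+2*q]
        cr=cv2.resize(cr,None,fx=4,fy=4,interpolation=cv2.INTER_CUBIC);g=cv2.cvtColor(cr,cv2.COLOR_RGB2GRAY)
        h=cv2.HoughCircles(g,cv2.HOUGH_GRADIENT_ALT,1.5,5,param1=100,param2=.5,minRadius=int(3.4*r),maxRadius=int(4.8*r))
        if h is None: print(n,"none",u);continue
        for k in h.reshape(-1,h.shape[-1])[:3]:
            v=(k[:2]+.5)/4-.5+[max(x0,0),max(y0,0)]
            if g[int(k[1]),int(k[0])]>70: continue
            p=onz(c,v,z);print(n,v.round(1),"r",(k[2]/4).round(1),r.round(1),"gb",(R.T@(p[:2]-G)).round(4));o.setdefault(n,(c,v))
    if len(o)==2:
        p,e=tri(*o['wrist'],*o['scene']);print("tri gb",(R.T@(p[:2]-G)).round(4),p[2].round(4),e.round(4))
ball(float(sys.argv[1]),float(sys.argv[2]))
E
python3 ball.py .024 .038
```

```text
[ 0.6368 -0.1056  0.1222] [-3.14  -0.     1.369]
[[0.98, -0.189, -0.066, 0.652], [-0.2, -0.927, -0.316, -0.025], [-0.001, 0.323, -0.946, 0.256], [0.0, 0.0, 0.0, 1.0]] 322.91095425930706
tcp [ 0.6389 -0.1065  0.1249] gb [0.0816 0.039 ] F [ 1.1 -0.1 -0.3]
wrist none [136.86110187 270.79244572]
scene [246.1 194.4] r 5.9 6.1 gb [0.0242 0.0368]
```

View pics/both2.png

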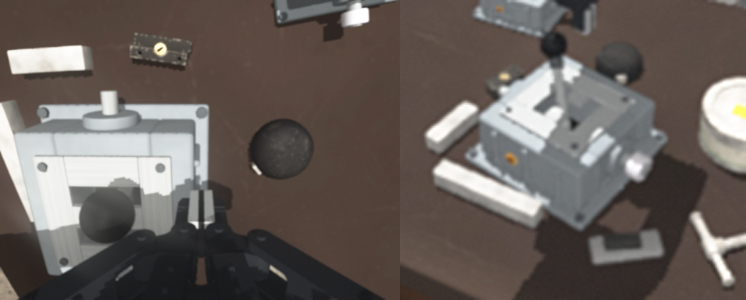

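The wrist view shows the ball at about (136,278), with the fingertips beside it on the far side. I'll start the push towards neutral.

move_arm(
  motion=[
    {"slide":[-0.02,0.004,0],"delta_rot":[0,0,0],"grip":1},
    {"slide":[-0.035,0.007,0],"delta_rot":[0,0,0],"grip":1},
    {"slide":[-0.043,0.009,0],"delta_rot":[0,0,0],"grip":1},
    {"slide":[-0.051,0.0107,0],"delta_rot":[0,0,0],"grip":1},
    {"slide":[-0.059,0.0123,0],"delta_rot":[0,0,0],"grip":1},
    {"slide":[-0.067,0.014,0],"delta_rot":[0,0,0],"grip":1},
    {"slide":[-0.075,0.0157,0],"delta_rot":[0,0,0],"grip":1},
    {"slide":[-0.08,0.0167,0],"delta_rot":[0,0,0],"grip":1},
    {"slide":[-0.08,0.0167,0],"delta_rot":[0,0,0],"grip":1},
  ],
)

```text
time: 3.6
tcp_pos: [0.5966, -0.0984, 0.1218]
tool_rot: [-3.141, 0.0, 1.368]
contact_force: [1.5, -0.1, 1.4]
gripper_width: 0.0
grasp_force: 0.9
```

```bash
sed -i 's/param2=.5/param2=.3/' ball.py; python3 ball.py .012 .038; python3 look.py 3
```

```text
tcp [ 0.5966 -0.0984  0.1218] gb [0.0386 0.0383] F [ 1.5 -0.1  1.4]
wrist none [200.82309523 275.90731896]
scene none [242.78801077 195.97171433]
[ 0.5967 -0.0984  0.1217] [-3.141  0.     1.368]
[[0.979, -0.191, -0.066, 0.612], [-0.202, -0.927, -0.316, -0.018], [-0.001, 0.323, -0.946, 0.256], [0.0, 0.0, 0.0, 1.0]] 322.91095425930706
```

View pics/both3.png

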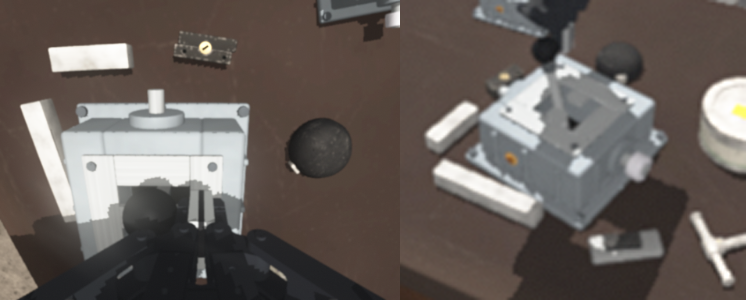

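The wrist view shows the ball at about (191,275), now touching the fingertips. In the scene view it is at about (243,196), so it has moved. I'll measure its free left edge and compare it with the earlier picture.

Run:
```python
import cv2,numpy as np
for n,r,a,b in(("w2",272,85,180),("w3",272,140,260)):
    g=cv2.imread(f"pics/{n}.png",0);print(n,g[r-2:r+3,a:b:3].mean(0).round().astype(int).tolist())
for n in("s1","s2","s3"):
    g=cv2.imread(f"pics/{n}.png",0);print(n);print(g[12:30:2,54:80])
```

```text
w2 [237, 235, 236, 235, 237, 224, 101, 91, 87, 84, 81, 78, 76, 76, 76, 77, 77, 75, 73, 70, 68, 67, 67, 66, 66, 66, 67, 67, 67, 88, 141, 142]
w3 [160, 158, 154, 155, 152, 151, 90, 85, 84, 83, 81, 79, 77, 76, 74, 73, 74, 72, 70, 65, 61, 56, 54, 51, 50, 48, 46, 41, 39, 44, 43, 45, 50, 49, 143, 154, 154, 154, 78, 47]
s1
[[ 90  87  86  79  74  73  73  65  69  77  75  60  41  43  53  56  58  56
   57  55  55  55  56  54  54  56]
 [ 63  78  83  81  90 105 106  77  56  47  38  31  31  32  35  40  47  54
   56  58  56  56  57  57  57  57]
 [ 55  56  55  56  57  56  51  46  33  27  29  36  37  33  27  24  27  35
   51  57  58  58  57  57  58  56]
 [ 57  58  57  57  58  56  48  30  23  24  25  27  30  25  25  24  20  23
   40  55  58  56  58  58  57  57]
 [ 55  56  57  57  59  57  46  25  18  17  23  25  23  24  21  19  16  23
   40  57  58  57  56  58  57  56]
 [ 58  57  57  58  56  58  53  36  23  17  14  19  16  18  15  12  20  32
   44  55  56  57  55  56  55  57]
 [ 57  56  55  58  56  57  57  56  51  37  25  21  25  28  27  39  72  93
   88  69  57  54  54  54  55  54]
 [ 58  56  57  57  
[... 1469 characters left out ...]
49  89 125
  127 103  89  87  86  83  84  84]
 [ 83  85  85  73  54  39  28  27  27  29  29  27  28  28  32  48  88 124
  127 105  95  96  88  85  84  84]
 [ 84  84  74  53  38  35  31  32  34  32  32  30  29  27  25  45  88 125
  127 104  93  94  86  84  84  85]
 [ 86  84  72  48  34  31  31  31  35  35  33  30  26  29  53  82 113 130
  118  95  82  82  83  83  83  83]
 [ 85  85  83  67  41  29  26  31  32  29  27  25  35  91 158 198 189 154
  126  98  84  79  80  81  83  82]
 [ 85  84  86  83  73  58  39  30  26  29  40  47  74 143 205 223 215 212
  212 202 183 151 123  96  83  78]
 [ 84  83  83  81  82  85  88  80  70  77  81  77  79 107 139 149 160 198
  222 215 214 211 211 206 188 153]]
```

The ball is at x ≈ 8 mm and the contact offset is 30.5 mm, which matches the ball radius plus the finger. So 8 mm remain to neutral.

move_arm(
  motion=[
    {"slide":[-0.006,0.0013,0],"delta_rot":[0,0,0],"grip":1},
    {"slide":[-0.012,0.0025,0],"delta_rot":[0,0,0],"grip":1},
    {"slide":[-0.016,0.0033,0],"delta_rot":[0,0,0],"grip":1},
    {"slide":[-0.016,0.0033,0],"delta_rot":[0,0,0],"grip":1},
    {"slide":[-0.016,0.0033,0],"delta_rot":[0,0,0],"grip":1},
  ],
)

```text
time: 4.3
tcp_pos: [0.5887, -0.0967, 0.1218]
tool_rot: [-3.141, 0.0, 1.368]
contact_force: [1.4, 0.5, 0.2]
gripper_width: -0.0001
grasp_force: 0.6
```

```bash
python3 look.py 4
python3 - <<'E'
from h import *
g=cv2.imread("pics/w4.png",0)
print([g[r-2:r+3,150:250:3].mean(0).round().astype(int).tolist() for r in (266,272,278)])
G=np.array([.551,-.128]);a=-.206;R=np.array([[np.cos(a),-np.sin(a)],[np.sin(a),np.cos(a)]])
c=get_calibration("wrist");s=sense();print("tcp gb",R.T@(s['tcp_pos'][:2]-G),s['contact_force'])
for x in(-.004,0,.004):print(x,proj(c,np.r_[G+R@[x,.039],.131]))
E
```

```text
[ 0.5887 -0.0967  0.1218] [-3.141  0.     1.368]
[[0.979, -0.191, -0.066, 0.604], [-0.202, -0.927, -0.316, -0.016], [-0.0, 0.323, -0.946, 0.256], [0.0, 0.0, 0.0, 1.0]] 322.91095425930706
[[159, 159, 155, 102, 94, 93, 93, 91, 88, 86, 82, 79, 76, 73, 70, 66, 63, 61, 58, 55, 54, 51, 49, 47, 45, 46, 56, 52, 57, 56, 61, 151, 155, 155], [156, 157, 130, 89, 89, 88, 86, 85, 83, 81, 79, 79, 78, 77, 75, 71, 65, 60, 57, 54, 52, 50, 48, 46, 44, 42, 44, 44, 46, 48, 70, 153, 153, 154], [152, 154, 113, 85, 84, 82, 81, 79, 77, 75, 75, 71, 72, 80, 81, 73, 68, 61, 55, 53, 50, 49, 46, 39, 37, 41, 41, 41, 40, 41, 88, 144, 144, 153]]
tcp gb [0.03051401 0.03827765] [0.42416423 0.34262626 0.79490354]
-0.004 [182.91847667 274.62840688]
0 [191.76148017 274.71423695]
0.004 [200.62258435 274.79254087]
```

The ball is at x ≈ 0 (pixel 191.5, expected 191.8), so the lever is in the crossing. I'll back off, go round to its left side and stop just short of the ball.

move_arm(
  motion=[
    {"slide":[0.049,-0.01,0],"delta_rot":[0,0,0],"grip":1},
    {"slide":[0.049,-0.01,0],"delta_rot":[0,0,0],"grip":1},
    {"slide":[0.072,0.101,0],"delta_rot":[0,0,0],"grip":1},
    {"slide":[0.072,0.101,0],"delta_rot":[0,0,0],"grip":1},
    {"slide":[0.072,0.101,0],"delta_rot":[0,0,0],"grip":1},
    {"slide":[-0.036,0.124,0],"delta_rot":[0,0,0],"grip":1},
    {"slide":[-0.036,0.124,0],"delta_rot":[0,0,0],"grip":1},
    {"slide":[-0.036,0.124,0],"delta_rot":[0,0,0],"grip":1},
    {"slide":[-0.045,0.081,0],"delta_rot":[0,0,0],"grip":1},
    {"slide":[-0.045,0.081,0],"delta_rot":[0,0,0],"grip":1},
  ],
)

```text
time: 5.4
tcp_pos: [0.5672, -0.0585, 0.1222]
tool_rot: [3.14, 0.0, 1.366]
contact_force: [0.6, 0.5, 0.0]
gripper_width: 0.0002
grasp_force: 0.0
```

move_arm(
  motion=[
    {"slide":[-0.0025,-0.012,0],"delta_rot":[0,0,0],"grip":1},
    {"slide":[-0.005,-0.0235,0],"delta_rot":[0,0,0],"grip":1},
    {"slide":[-0.0074,-0.035,0],"delta_rot":[0,0,0],"grip":1},
    {"slide":[-0.0098,-0.047,0],"delta_rot":[0,0,0],"grip":1},
    {"slide":[-0.0123,-0.059,0],"delta_rot":[0,0,0],"grip":1},
    {"slide":[-0.0147,-0.0705,0],"delta_rot":[0,0,0],"grip":1},
    {"slide":[-0.0172,-0.082,0],"delta_rot":[0,0,0],"grip":1},
    {"slide":[-0.0196,-0.094,0],"delta_rot":[0,0,0],"grip":1},
  ],
)

```text
time: 6.2
tcp_pos: [0.5565, -0.1038, 0.1217]
tool_rot: [-3.141, 0.0, 1.368]
contact_force: [-0.5, 2.0, 1.7]
gripper_width: 0.0
grasp_force: 1.1
```

```bash
python3 look.py 5
```

```text
[ 0.5565 -0.1038  0.1217] [-3.141  0.     1.368]
[[0.979, -0.191, -0.065, 0.572], [-0.202, -0.927, -0.316, -0.023], [-0.0, 0.323, -0.946, 0.256], [0.0, 0.0, 0.0, 1.0]] 322.91095425930706
```

View pics/both5.png

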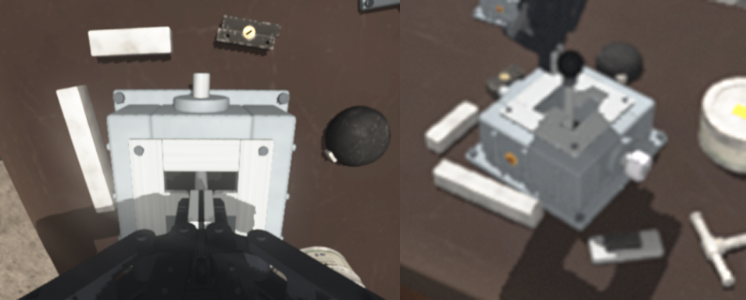

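The scene view shows the ball now upright at about (254,204), moving freely at 2 N. I'll carry on to the right.

move_arm(
  motion=[
    {"slide":[-0.0025,-0.012,0],"delta_rot":[0,0,0],"grip":1},
    {"slide":[-0.005,-0.0235,0],"delta_rot":[0,0,0],"grip":1},
    {"slide":[-0.0074,-0.035,0],"delta_rot":[0,0,0],"grip":1},
    {"slide":[-0.0098,-0.047,0],"delta_rot":[0,0,0],"grip":1},
    {"slide":[-0.0123,-0.059,0],"delta_rot":[0,0,0],"grip":1},
    {"slide":[-0.0137,-0.0655,0],"delta_rot":[0,0,0],"grip":1},
    {"slide":[-0.0147,-0.0705,0],"delta_rot":[0,0,0],"grip":1},
    {"slide":[-0.0147,-0.0705,0],"delta_rot":[0,0,0],"grip":1},
  ],
)

```text
time: 7.1
tcp_pos: [0.5492, -0.139, 0.1218]
tool_rot: [-3.141, 0.0, 1.368]
contact_force: [-0.4, -0.3, -0.4]
gripper_width: 0.0001
grasp_force: 0.0
```

```bash
python3 ball.py 0 -.037
```

```text
tcp [ 0.5492 -0.139   0.1218] gb [ 0.0005 -0.0111] F [-0.4 -0.3 -0.4]
wrist none [258.35656336 323.10935565]
scene none [263.20080643 209.89016869]
```

Run:
```python
from h import *
im=get_image("scene");cv2.imwrite("pics/s6.png",im[:,:,::-1])
g=cv2.cvtColor(im,cv2.COLOR_RGB2GRAY);print(g[198:224:2,246:280])
```

```text
[[ 38  38  37  40  38  38  37  36  39  38  40  38  39  46  48  45  56  71
   80  80  78  77  73  74  76  75  77  77  77  75  74  74  72  71]
 [ 44  39  36  36  37  40  38  39  40  37  39  37  49  86 106  89  76  79
   73  62  64  65  67  66  67  70  66  66  72  71  72  71  72  70]
 [172 158 127  73  39  36  39  41  38  38  52  72  82  88  93  93  80  77
   70  53  50  56  60  66  67  66  63  64  66  66  65  65  63  62]
 [231 237 224 170 117  60  34  36  37  49  86 123 127 105  94  90  68  50
   39  30  31  36  42  47  56  58  58  58  56  56  55  53  55  50]
 [236 236 240 241 205 101  34  36  39  48  87 125 127  95  55  34  26  25
   27  28  27  27  27  30  37  41  43  46  52  58  62  59  49  42]
 [239 237 241 239 208 104  34  36  38  48  88 124 114  67  29  25  29  31
   29  31  32  31  29  25  28  38  55  97 152 182 177 145  83  40]
 [238 239 240 232 186 113  63  45  35  44  86 121 109  55  26  25  30  33
   37  39  34  30  27  25  70 145 177 152 139 132 128 107  62  38]
 [236 219 175 133 112 111 113 111 100 112 137 152 141  99  45  25  29  31
   32  33  30  27  21  44 112 182 218 221 213 203 181 144 116  91]
 [154 113 100 101 105 108 118 151 196 230 237 236 215 156  74  31  28  25
   26  24  26  36  75 143 212 239 242 238 229 225 219 218 215 207]
 [ 96  99 101 103 105 130 193 249 255 248 241 239 223 148  79  61  58  47
   50  93 148 183 214 239 242 240 239 239 241 240 235 227 213 217]
 [101 100  99 100 103 109 129 161 196 228 246 255 248 174 111  92  84  83
  100 143 200 237 236 232 229 203 167 155 154 142 115 112 173 231]
 [117 123 112 102 100 106 108 106 112 126 144 148 134 128 132 130 121 111
  112 112 115 125 132 135 133 134 132 132 132 132 130 130 141 151]
 [245 247 238 209 174 148 127 112 108 108 111 120 128 134 131 123 114 115
  119 124 128 130 130 131 132 134 137 139 136 135 135 130 118 113]]
```

The ball is at about (264.5,209.5) in the scene view, against an expected (263.2,209.9). It is in the right lane. I'll go round to its far side.

move_arm(
  motion=[
    {"slide":[0.008,0.039,0],"delta_rot":[0,0,0],"grip":1},
    {"slide":[0.008,0.039,0],"delta_rot":[0,0,0],"grip":1},
    {"slide":[0.122,0.015,0],"delta_rot":[0,0,0],"grip":1},
    {"slide":[0.122,0.015,0],"delta_rot":[0,0,0],"grip":1},
    {"slide":[0.122,0.015,0],"delta_rot":[0,0,0],"grip":1},
    {"slide":[0.102,-0.079,0],"delta_rot":[0,0,0],"grip":1},
    {"slide":[0.102,-0.079,0],"delta_rot":[0,0,0],"grip":1},
    {"slide":[0.102,-0.079,0],"delta_rot":[0,0,0],"grip":1},
    {"slide":[0.08,-0.074,0],"delta_rot":[0,0,0],"grip":1},
    {"slide":[0.059,-0.07,0],"delta_rot":[0,0,0],"grip":1},
    {"slide":[0.059,-0.07,0],"delta_rot":[0,0,0],"grip":1},
  ],
)

```text
time: 8.35
tcp_pos: [0.5765, -0.1722, 0.1216]
tool_rot: [-3.139, -0.0, 1.369]
contact_force: [-0.2, -0.5, -0.0]
gripper_width: 0.0001
grasp_force: 0.0
```

move_arm(
  motion=[
    {"slide":[-0.01,0.002,0],"delta_rot":[0,0,0],"grip":1},
    {"slide":[-0.02,0.004,0],"delta_rot":[0,0,0],"grip":1},
    {"slide":[-0.03,0.006,0],"delta_rot":[0,0,0],"grip":1},
    {"slide":[-0.04,0.008,0],"delta_rot":[0,0,0],"grip":1},
    {"slide":[-0.05,0.0105,0],"delta_rot":[0,0,0],"grip":1},
    {"slide":[-0.06,0.0125,0],"delta_rot":[0,0,0],"grip":1},
    {"slide":[-0.07,0.0145,0],"delta_rot":[0,0,0],"grip":1},
  ],
)

```text
time: 9.05
tcp_pos: [0.5433, -0.1661, 0.1216]
tool_rot: [-3.141, -0.0, 1.368]
contact_force: [1.9, 1.1, -1.0]
gripper_width: 0.0001
grasp_force: 1.1
```

```bash
python3 look.py 7
```

```text
[ 0.5433 -0.1661  0.1216] [-3.141 -0.     1.368]
[[0.979, -0.191, -0.065, 0.559], [-0.202, -0.927, -0.316, -0.086], [-0.0, 0.323, -0.947, 0.256], [0.0, 0.0, 0.0, 1.0]] 322.91095425930706
```

View pics/both7.png

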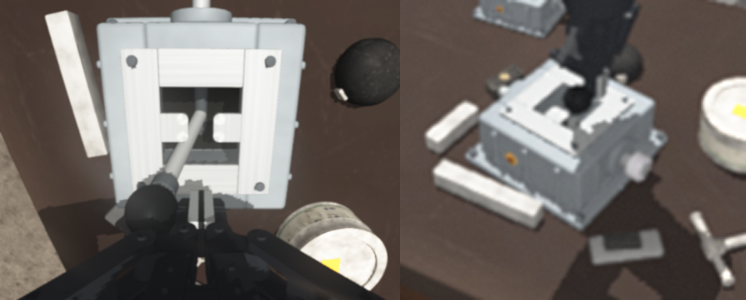

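The lever is entering the near right slot, with the ball at x ≈ -30 mm. I'll push the last part in small steps until it meets the stop.

move_arm(
  motion=[
    {"slide":[-0.006,0.0013,0],"delta_rot":[0,0,0],"grip":1},
    {"slide":[-0.012,0.0025,0],"delta_rot":[0,0,0],"grip":1},
    {"slide":[-0.018,0.0038,0],"delta_rot":[0,0,0],"grip":1},
    {"slide":[-0.022,0.0046,0],"delta_rot":[0,0,0],"grip":1},
    {"slide":[-0.022,0.0046,0],"delta_rot":[0,0,0],"grip":1},
  ],
)

```text
time: 9.65
tcp_pos: [0.5325, -0.1639, 0.1218]
tool_rot: [-3.141, 0.0, 1.368]
contact_force: [0.2, 0.5, -0.9]
gripper_width: -0.0003
grasp_force: 0.6
```

move_arm(
  motion=[
    {"slide":[-0.002,0.0004,0],"delta_rot":[0,0,0],"grip":1},
    {"slide":[-0.004,0.0008,0],"delta_rot":[0,0,0],"grip":1},
    {"slide":[-0.004,0.0008,0],"delta_rot":[0,0,0],"grip":1},
  ],
)

```text
time: 9.95
tcp_pos: [0.5308, -0.1636, 0.1218]
tool_rot: [3.141, -0.0, 1.368]
contact_force: [2.0, -0.6, -1.1]
gripper_width: 0.0001
grasp_force: 1.0
```

move_arm(
  motion=[
    {"slide":[-0.002,0.0004,0],"delta_rot":[0,0,0],"grip":1},
    {"slide":[-0.004,0.0008,0],"delta_rot":[0,0,0],"grip":1},
    {"slide":[-0.004,0.0008,0],"delta_rot":[0,0,0],"grip":1},
  ],
)

```text
time: 10.25
tcp_pos: [0.5297, -0.1634, 0.122]
tool_rot: [3.14, 0.0, 1.368]
contact_force: [4.4, 0.6, -1.9]
gripper_width: -0.0002
grasp_force: 2.3
```

move_arm(
  motion=[
    {"slide":[-0.002,0.0004,0],"delta_rot":[0,0,0],"grip":1},
    {"slide":[-0.004,0.0008,0],"delta_rot":[0,0,0],"grip":1},
    {"slide":[-0.004,0.0008,0],"delta_rot":[0,0,0],"grip":1},
  ],
)

```text
time: 10.55
tcp_pos: [0.5289, -0.1633, 0.1224]
tool_rot: [3.137, 0.0, 1.368]
contact_force: [8.2, -0.3, -3.4]
gripper_width: 0.0003
grasp_force: 3.8
```

The force has risen to 8 N with almost no further movement, so the lever is against the hard stop. I'll retreat.

move_arm(
  motion=[
    {"slide":[0.03,-0.006,0],"delta_rot":[0,0,0],"grip":1},
    {"slide":[0.08,-0.016,0],"delta_rot":[0,0,0],"grip":1},
    {"slide":[0.08,-0.016,0],"delta_rot":[0,0,0],"grip":1},
    {"slide":[0.08,-0.016,0.36],"delta_rot":[0,0,0],"grip":1},
    {"slide":[0.08,-0.016,0.36],"delta_rot":[0,0,0],"grip":1},
    {"slide":[0.08,-0.016,0.36],"delta_rot":[0,0,0],"grip":1},
    {"slide":[0.08,-0.016,0.36],"delta_rot":[0,0,0],"grip":1},
    {"slide":[0.08,0.5,0.36],"delta_rot":[0,0,0],"grip":1},
    {"slide":[0.08,0.5,0.36],"delta_rot":[0,0,0],"grip":1},
    {"slide":[0.08,0.5,0.36],"delta_rot":[0,0,0],"grip":1},
    {"slide":[0.08,0.5,0.36],"delta_rot":[0,0,0],"grip":1},
    {"slide":[0.08,0.5,0.36],"delta_rot":[0,0,0],"grip":1},
  ],
)

```text
time: 11.75
tcp_pos: [0.5651, 0.0807, 0.3015]
tool_rot: [-3.14, 0.001, 1.368]
contact_force: [0.2, 0.3, 0.1]
gripper_width: -0.0001
grasp_force: 0.0
```

```bash
python3 ball.py -.041 -.037
python3 - <<'E'
from h import *
t=get_image("top")[165:275,180:370,::-1];s=get_image("scene")[175:305,180:370,::-1]
cv2.imwrite("pics/fin.png",np.hstack([cv2.resize(t,(400,232)),cv2.resize(s,(339,232))]))
G=np.array([.551,-.128]);a=-.206;R=np.array([[np.cos(a),-np.sin(a)],[np.sin(a),np.cos(a)]])
for n in("top","scene"):print(n,proj(get_calibration(n),np.r_[G+R@[-.041,-.037],.124]))
im=get_image("scene")[:,:,::-1];g=cv2.cvtColor(im,cv2.COLOR_BGR2GRAY)
E
```

```text
tcp [0.5651 0.0807 0.3015] gb [-0.0289  0.2072] F [0.2 0.3 0.1]
wrist none [248.10640344 358.71152811]
scene none [252.93652872 221.08061747]
top [270.45287163 239.28662429]
scene [252.93655538 221.08746529]
```

View pics/fin.png

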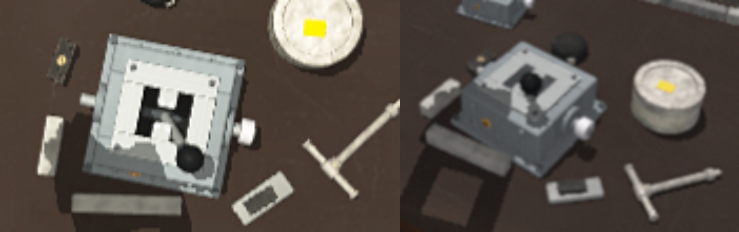

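The ball is at about (270,240) in the top view against an expected (270.5,239.3), so it is fully home. The other objects have not moved and the hand is clear.

```bash
python3 -c "
from station import *
print(finish_job())"
```

```text
the job is handed in; nothing more can be done
None
```

The lever is fully home in the near right slot, pushed there through the neutral crossing without gripping. The other objects look undisturbed, the hand is clear, and the job was handed in at about 12 s.

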